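Set the bench nutcracker's ram to the walnut and clamp it

TASK

Set up the bench nutcracker for the walnut lying in its tray: push the tray fully home under the ram, then lower the ram by its black knob until its foot just rests on the nut, gently enough not to crack the thin shell. Then swing the red clamp lever fully shut, so that the ram stays locked there with its foot still touching the nut, and leave everything else where it stands.

Things in the scene. Friction and masses are not known exactly. Their poses are not given: they have to be found in the camera images.
- cracker: Bench nutcracker, fixed to the worktop: beech base 235 x 116 mm, steel column at the back, grey arm (130 to 168 mm high) whose nose guides the ram. Origin: on the ram's axis, at the level of the worktop. x points from the ram back to the column (112 mm), y to the left of the arm, z up. A cracking handle parked above the column, up to 305 mm high, reaches 110 mm to the +y side; it is not used.
- tray (a joint): Wooden tray that slides in guides along the cracker's +x: 0 = drawn out, 0.065 m = fully home against its stop, with its cup on the ram's axis. About 1.5 N of drag.
- tray_lip (a point): Middle of the outer (-x) face of the tray's upright front lip, to be pushed on; the lip is 62 mm wide, from 28 to 62 mm above the worktop, 13 mm thick. With the tray home the face lies 136 mm in front of the ram's axis.
- tray_cup (a point): Centre of the floor of the tray's black rubber cup, 41 mm above the worktop; the cup is 49 mm wide over its rim, the rim 10 mm above this floor. It stands 136 mm behind the lip's face.
- walnut: The walnut in the tray's cup, irregular, loose, 34 to 36 mm in every direction, 12 g. Origin at its underside as it first stands; a turned or tilted nut stands a little higher or lower. Its thin shell cracks if the ram's foot presses it with more than 12 N.
- ram: Steel ram, slides up and down in the nose: 12 mm rod, black knob on top, below a pressing foot (flat disc, 27 mm wide) on a threaded stud. Origin at the centre of the rod's lower end, 130 mm above the worktop when fully raised, 78 mm at its lowest. The foot's underside stands 12 to 28 mm below it: how far the foot is screwed out differs each time and cannot be pushed in.
- ram_knob (a point): Centre of the flat top of the ram's black knob, which is 29 mm wide and 24 mm high; 119 mm above the ram's origin. Until it is clamped the ram stays where it is left: 3.5 N of drag, weight 2 N, so a push of about 1.5 N lowers it.
- clamp_lever (a joint): Cam lever on an upright pin at the right (-y) side of the nose: 0 = open, grows as it swings shut, clockwise from above, to its stop at 1.95 rad. At 0 it points 60 degrees to the right of the cracker's +x, at 1.95 almost straight to -x. Light at first; from 1.5 on the cam bites and needs 4 to 8 N near the tip; past dead centre at 1.83 it stays shut and the ram holds against 15 N.
- lever_pin (a point): Axis of the lever's pin, at mid-height of the lever, 149 mm above the worktop, 31 mm to the right (-y) of the ram's axis.
- lever_tip (a point): Tip of the lever, 92 mm from the pin. The red grip is the outermost 42 mm, 12 mm thick and 18 mm high.
- walnut_bowl: Carved wooden bowl of walnuts, 196 x 299 x 99 mm, bystander. Origin at the centre of its underside.
- walnut_2: A second walnut lying loose on the worktop, 36 mm, bystander.
- espresso_cup: Brown stoneware cup with ear, 67 x 94 x 58 mm, bystander.
- tumbler_1: Clear drinking glass, 76 mm wide, 86 mm high, bystander.

How it is judged (in metres and radians):
On the way, in this order (a step that is already met when the one before it is completed fails the run):
1. the tray is home under the ram with the walnut in its cup (value of joint tray above 0.062 m and horizontal distance between walnut and tray_cup below 0.015 m), for 0.2 s.
2. the ram's foot rests on the walnut while the clamp is still open (contact force between ram and walnut above 0.3 N and value of joint clamp_lever below 1 rad), for 0.3 s.
3. the clamp lever is fully shut with the foot still on the walnut (value of joint clamp_lever above 1.84 rad and contact force between ram and walnut above 0.3 N), for 0.2 s.
At the end, for the whole second after the job is handed in: The tray is home (within 3 mm of its stop), the walnut sits in its cup (origin within 15 mm of the cup's axis) at rest, the ram's foot presses on it with at least 0.3 N, and the clamp lever is shut past dead centre (beyond 1.84 rad) (all of step 1 and all of step 3 and linear speed of walnut below 0.01 m/s); the robot touches nothing.
It fails at once if the shell is cracked: the ram's foot presses the walnut with more than 12 N (contact force between ram and walnut above 12 N).
It fails at once if a bystander (bowl, second walnut, cup or glass) is pushed more than 20 mm (distance of any of walnut_bowl, walnut_2, espresso_cup, tumbler_1 from where it was at the start of the episode above 0.02 m).
It also fails if it takes over 67 s, if anything falls off the work surface, if the arm or the gripper's body presses on something with over 40 N, if the wrist force passes 120 N, or if a joint passes its speed limit or range.

ROBOT

A 6-joint arm with a two-finger parallel gripper is mounted at the origin on a cart in front of the work surface, level with it; the furniture and walls round the work are solid. World frame = base frame: x ahead of the robot, y to its left, z up, the work surface at z = 0. Lengths are in mm, angles in rad, forces in N, time in s.
With the tool pointing down it reaches from about 350 to 875 mm from the base axis. Payload 4.2 kg.
Tool frame: the origin (TCP) lies at the very end of the fingers, on their centre line; the grasp point (between the pads) lies 19 mm behind it; y points along the fingers, z is the direction in which the jaws open and shut, and the axes are right-handed (so a half turn about y gives the same grasp; the last joint's range is limited). The gripper opens to 85 mm and grips with 20 to 120 N. Pads are 22 mm wide; open, the fingers measure 114 mm over their backs; the gripper's body (76 mm by 85 mm) begins 54 mm behind the grasp point. The pads swing forward as they close: fully open they stand 13 mm farther back than shut.
Start: joints at [-1.052, 0.385, 0.008, 0, -1.194, -0.259], TCP at [160.571, -604, 231.312] pointing down, gripper open.
Joint ranges: [-3.14, 3.14], [-1.21, 2.06], [-1.07, 1.41], [-3.16, 2.05], [-2.99, -0.16], [-3.1, 3.1]. Speed limits (rad/s): [2.79, 2.79, 3.14, 3.14, 3.14, 3.14].

INTERFACE

Orientations are given as a unit quaternion [x, y, z, w].
In Python, from bench import arm gives the robot as it stands.
- The arm moves only by the shell command python3 -m creep 'ROWS'. ROWS is JSON, a list of rows, each an object with "delta_pos": the shift along the tool's x, y, z in mm, a list of three; "rot": the turn, a rotation vector about the tool's x, y, z in rad, a list of three; "jaw": the finger opening in mm, from 0 to 85.4. A call has exactly 10 rows; each row shifts and turns the commanded pose from where the row before left it, along the tool's axes as they then stand; what a row does not reach is not made up. A row lasts 1/12 s, in which the tool goes at most 41.7 mm and 7.16 degrees, less where a joint would pass 70% of its speed; a pose out of reach is approached as far as the arm can. A call is refused whole if a number of a shift passes 41.7 or a number of a turn 0.125, either way. A call with a gripper value outside its range is refused whole. The fingers move at their own pace and stop on an object; the grip force is fixed at half the most. Time passes only in rows, so rows that do not move let the fingers close, or fill a call up. It gives the time, the measured TCP pose, the force and the opening at its end, in the units of the state.
- arm.read_state(): the state, without advancing time (a new reading comes with each control period).
- arm.get_image(name): name is "side" or "top"; returns the picture (400x640x3 uint8, red, green, blue); there is no depth.
- arm.calibration(name): a dict with "intrinsics" (3x3 intrinsics, pixels), "R" (3x3) and "t" (3): a world point X has camera coordinates R X + t. Camera axes: x right, y down, z forward; pixel columns grow to the right and rows downward; lengths in mm; the calibration is good to about 2 mm. A picture is of the moment at which its call begins. calibration takes no time and is no camera call.
- arm.job_done(): hands the job in, once; it reports no verdict.
Trained networks look in the newest picture that a camera, given by its name, has taken for a name from the list of things; names that differ only in an ending like _2 or _b are one class to them, and where a whole thing is asked for, a point or a joint stands for the part that bears it (a point fixed in the world has none). Each returns a list of dicts, best first, with "p" (0 to 1); they miss things now and then, are a little off and sometimes report something else, mostly with a low value. They report only what shows in the picture. A call takes as long as a camera call.
- arm.find_in(camera, target): "location" ([column, row] in pixels, amid what is visible of it).
- arm.masks_of(camera, target): "pixels" (400x640 bool, what is visible of it) and "location" ([column, row] in pixels, amid what is visible of it).
The state is a dict: "clock": time; "joints": joint angles; "joint_vel": joint speeds; "joint_efforts": joint torques, N m; "position": TCP position; "ee_rot": TCP orientation; "contact_force": force on the tool from outside, world axes, zero at the start; "wrist_torque": the same for the moment, N m; "gripper_width": finger opening in mm.
Only numpy, scipy, OpenCV 4.12 (cv2) and the standard library are available. Lean on these libraries where they do the work, as an engineer would, in place of code of your own. Each camera call takes 0.05 s, during which the arm holds its last target. There are 200 camera calls.

## Working session

There is one attempt and no reset: what is moved stays moved. The work goes in short steps, Python scripts to look and compute and a shell command to move; the robot and the scene stay as the last step left them, time stands still between calls to the robot, and variables do not carry over. Pictures are saved under pics/ and viewed, about 8 in all and at most 12, crops included, and the job is handed in when it is done.

```bash
mkdir -p pics; ls; python3 - <<'E'
from bench import arm
import cv2,numpy as np
for c in("side","top"):
    im=arm.get_image(c); cv2.imwrite(f"pics/{c}0.png",im[:,:,::-1])
    k=arm.calibration(c); print(c,np.round(k["intrinsics"],1).tolist(),np.round(k["R"],4).tolist(),np.round(k["t"],1).tolist())
    for t in["cracker","tray_lip","tray_cup","walnut","ram","ram_knob","lever_pin","lever_tip","clamp_lever","walnut_bowl","espresso_cup","tumbler_1"]:
        print(c,t,[(np.round(d["location"]).tolist(),round(d["p"],2)) for d in arm.find_in(c,t)][:3])
s=arm.read_state();print({k:np.round(v,3).tolist() for k,v in s.items()})
E
```

```text
pics
side [[472.3, 0.0, 317.1], [0.0, 472.3, 201.9], [0.0, 0.0, 1.0]] [[0.9734, -0.2283, 0.0177], [-0.113, -0.5465, -0.8298], [0.1991, 0.8057, -0.5578]] [-546.0, 163.3, 1589.7]
side cracker [([343.0, 214.0], 0.9)]
side tray_lip [([301.0, 227.0], 0.87)]
side tray_cup [([303.0, 223.0], 0.63)]
side walnut [([300.0, 283.0], 0.52), ([320.0, 214.0], 0.44)]
side ram []
side ram_knob []
side lever_pin [([346.0, 218.0], 0.8)]
side lever_tip [([347.0, 203.0], 0.41), ([330.0, 324.0], 0.4)]
side clamp_lever [([275.0, 156.0], 0.69), ([348.0, 204.0], 0.51)]
side walnut_bowl [([275.0, 158.0], 0.97)]
side espresso_cup [([279.0, 307.0], 0.87)]
side tumbler_1 [([332.0, 325.0], 0.82)]
top [[423.2, 0.0, 321.3], [0.0, 423.2, 200.5], [0.0, 0.0, 1.0]] [[-0.0036, -1.0, 0.0086], [-0.9987, 0.0032, -0.051], [0.051, -0.0088, -0.9987]] [-48.4, 537.6, 1522.2]
top cracker [([304.0, 167.0], 0.87)]
top tray_lip [([311.0, 208.0], 0.91)]
top tray_cup [([308.0, 212.0], 0.87)]
top walnut [([308.0, 191.0], 0.64), ([381.0, 227.0], 0.44), ([308.0, 170.0], 0.16)]
top ram [([306.0, 164.0], 0.59)]
top ram_knob [([305.0, 168.0], 0.55)]
top lever_pin [([308.0, 167.0], 0.66)]
top lever_tip []
top clamp_lever []
top walnut_bowl [([188.0, 228.0], 0.72)]
top espresso_cup []
top tumbler_1 [([443.0, 211.0], 0.6), ([309.0, 209.0], 0.31)]
{'clock': 1.3, 'joints': [-1.052, 0.385, 0.008, 0.0, -1.194, -0.259], 'joint_vel': [0.001, 0.0, -0.0, -0.0, -0.001, 0.001], 'joint_efforts': [0.0, -39.209, 18.862, 4.191, -0.0, 0.0], 'position': [160.548, -604.002, 231.31], 'ee_rot': [-0.701, -0.092, 0.092, 0.701], 'contact_force': [0.208, 0.339, -0.741], 'wrist_torque': [-0.006, 0.031, -0.038], 'gripper_width': 85.457}
```

```bash
python3 - <<'E'
import cv2,numpy as np
a=cv2.imread("pics/side0.png")[110:350,200:460];b=cv2.imread("pics/top0.png")[90:290,130:530]
cv2.imwrite("pics/sc.png",cv2.resize(a,None,fx=2.5,fy=2.5,interpolation=cv2.INTER_CUBIC));cv2.imwrite("pics/tc.png",cv2.resize(b,None,fx=2,fy=2,interpolation=cv2.INTER_CUBIC))
E
```

```text
(no output)
```

View pics/sc.png

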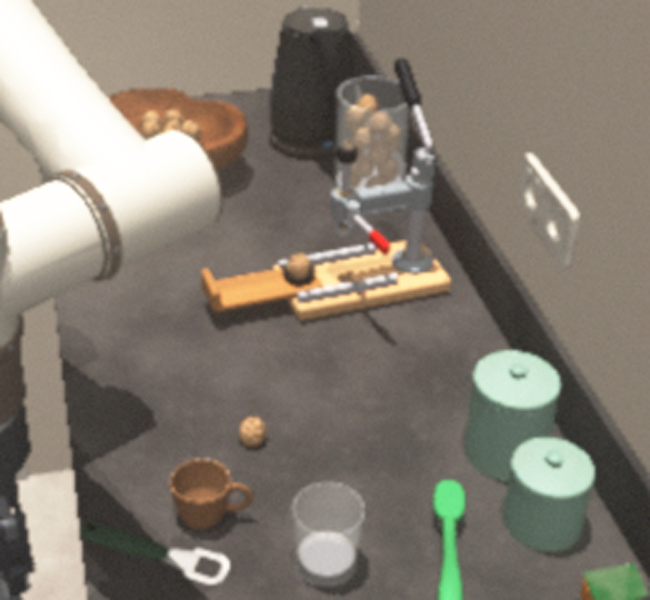

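View pics/tc.png

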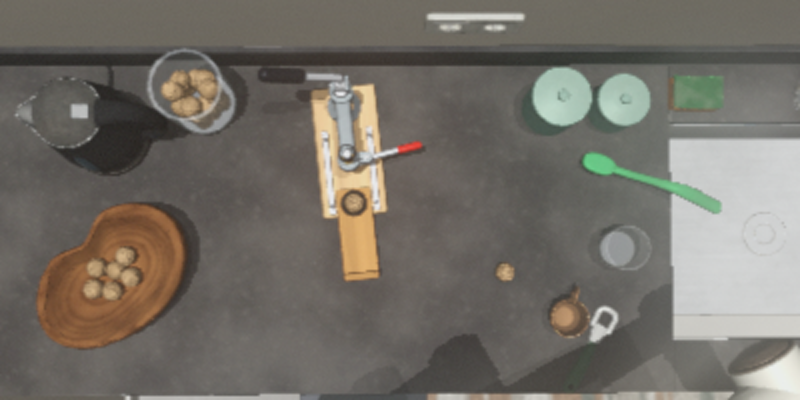

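The side view shows the cracker column at about px (365,200), the knob at about (338,169), and the tray drawn out with its lip at about (285,225). In the top view the knob is at about (303,166), the walnut at (306,190), the lip at (310,228) and the lever tip at (341,163).

```bash
cat > h.py <<'E'
import numpy as np
from bench import arm
from scipy.spatial.transform import Rotation as Rn
def back(c,px,z):
    k=arm.calibration(c);R=np.array(k["R"]);t=np.array(k["t"]);K=np.array(k["intrinsics"])
    d=R.T@np.linalg.inv(K)@np.r_[px,1.];o=-R.T@t
    return o+d*(z-o[2])/d[2]
def proj(c,X):
    k=arm.calibration(c);p=np.array(k["intrinsics"])@(np.array(k["R"])@X+np.array(k["t"]));return p[:2]/p[2]
E
python3 - <<'E'
from h import *
from scipy.optimize import least_squares
obs=[("top","knob",(303.5,166.5)),("top","lip",(310.5,229)),("top","nut",(306.5,190.5)),("top","tip",(341.5,163.5)),("side","nut",(319.8,217.3)),("side","knob",(338.3,169.5)),("side","tip",(355,209.5))]
def P(n,p):
    x,y,a,s=p
    a1=-np.radians(60)
    q={"knob":(0,0,246),"lip":(-201+s,0,62),"nut":(-65+s,0,58),"tip":(92*np.cos(a1),-31+92*np.sin(a1),152)}[n]
    c,si=np.cos(a),np.sin(a)
    return np.array([x+c*q[0]-si*q[1],y+si*q[0]+c*q[1],q[2]])
f=lambda p:np.concatenate([proj(c,P(n,p))-o for c,n,o in obs])
r=least_squares(f,[600,0,0,0],x_scale=[100,100,1,10],loss="soft_l1");print(r.x);print(np.round(r.fun.reshape(-1,2),1) if 0 else np.round(f(r.x).reshape(-1,2),1))
for n in("knob","lip","nut","tip"):print(n,P(n,r.x))
for c,n,o in obs:print(c,n,back(c,o,P(n,r.x)[2]).round())
for c in("top","side"):
  for t in("ram_knob","walnut","tray_lip"):
    for m in arm.masks_of(c,t)[:2]:
        ys,xs=np.nonzero(m["pixels"]);print(c,t,m["p"],xs.size,xs.min(),xs.max(),ys.min(),ys.max(),xs.mean(),ys.mean())
s=arm.read_state();print(Rn.from_quat(s["ee_rot"]).as_matrix().round(3))
E
```

```text
[ 6.23602756e+02 -2.86329683e+00 -6.55331789e-02  1.16400690e+01]
[[ 3.   2.3]
 [-6.   0.1]
 [ 0.5  0. ]
 [-0.1 -2.8]
 [ 0.1 -1.2]
 [-1.4 -0.5]
 [ 1.2  0.3]]
knob [623.60275641  -2.86329683 246.        ]
lip [434.64929227   9.53718112  62.        ]
nut [570.35736414   0.63104669  58.        ]
tip [ 662.25636509 -116.31243714  152.        ]
top knob [631.   6. 246.]
top lip [435. -12.  62.]
top nut [571.   2.  58.]
top tip [ 653. -116.  152.]
side nut [568.  -6.  58.]
side knob [627.  -7. 246.]
side tip [ 659. -114.  152.]
top ram_knob 0.57 655 299 319 185 229 308.7038167938931 210.04274809160304
top ram_knob 0.51 20 301 305 166 170 303.1 167.7
top walnut 0.41 98 302 312 186 196 306.8979591836735 191.05102040816325
top tray_lip 0.77 679 298 319 183 230 308.4580265095729 208.47128129602356
top tray_lip 0.67 2921 259 339 124 230 303.18521054433415 170.52071208490244
side ram_knob 0.49 110 335 343 169 202 338.4727272727273 176.8
side walnut 0.59 120 295 306 276 287 300.5833333333333 281.55833333333334
side walnut 0.46 81 315 324 211 220 319.55555555555554 215.7283950617284
side tray_lip 0.98 441 282 326 217 232 301.83219954648524 224.57596371882087
[[ 0.966 -0.    -0.257]
 [ 0.257  0.     0.966]
 [-0.    -1.     0.   ]]
```

```bash
python3 - <<'E'
from h import *
from scipy.optimize import least_squares
obs=[("top","knob",(303.3,166.8),1),("top","lip",(310.5,229),1),("top","nut",(306.7,190.8),1),("top","tip",(341.5,163.5),1),("side","nut",(319.7,216.5),1),("side","knob",(338.5,171),1),("side","tip",(355,209.5),1),("top","bR",(322,195.5),1),("top","bL",(292,198),1)]
def P(n,p):
    x,y,a,s,h,l=p
    a1=-np.radians(60)-l
    q={"knob":(0,0,h-3),"lip":(-201+s,0,62),"nut":(-65+s,0,58),"tip":(92*np.cos(a1),-31+92*np.sin(a1),152),"bR":(-88,-58,20),"bL":(-88,58,20)}[n]
    c,si=np.cos(a),np.sin(a)
    return np.array([x+c*q[0]-si*q[1],y+si*q[0]+c*q[1],q[2]])
f=lambda p:np.concatenate([(proj(c,P(n,p))-o)*(1 if n[0]!='b' else np.array([1,.1])) for c,n,o,w in obs])
r=least_squares(f,[625,0,.1,0,245,0],x_scale=[100,100,1,10,10,.3],loss="soft_l1");print(r.x.round(3));print(np.round(f(r.x).reshape(-1,2),1))
for n in("knob","lip","nut","tip"):print(n,P(n,r.x).round(1))
E
```

```text
[6.3239e+02 6.5410e+00 8.8000e-02 2.1210e+00 2.3475e+02 3.9100e-01]
[[ 0.3 -0.2]
 [-0.2  0.2]
 [ 0.2 -0.1]
 [-0.7 -0.7]
 [ 0.1 -0.4]
 [ 0.   0. ]
 [-1.   0.2]
 [ 1.7  0.1]
 [-0.2  0.2]]
knob [632.4   6.5 231.8]
lip [434.3 -10.9  62. ]
nut [569.8   1.   58. ]
tip [ 655.2 -114.1  152. ]
```

```bash
python3 -m creep '[{"delta_pos":[0,0,0],"rot":[0,0.1,0],"jaw":0},{"delta_pos":[0,0,0],"rot":[0,0.072,0],"jaw":0},{"delta_pos":[14.8,0,28.3],"rot":[0,0,0],"jaw":0},{"delta_pos":[14.8,0,28.3],"rot":[0,0,0],"jaw":0},{"delta_pos":[14.8,0,28.3],"rot":[0,0,0],"jaw":0},{"delta_pos":[14.8,0,28.3],"rot":[0,0,0],"jaw":0},{"delta_pos":[14.8,0,28.3],"rot":[0,0,0],"jaw":0},{"delta_pos":[14.8,0,28.3],"rot":[0,0,0],"jaw":0},{"delta_pos":[14.8,0,28.3],"rot":[0,0,0],"jaw":0},{"delta_pos":[14.8,0,28.3],"rot":[0,0,0],"jaw":0}]'
```

```text
clock: 2.43
position: [258.9, -366.7, 231.5]
ee_rot: [0.707, 0.031, -0.031, -0.706]
contact_force: [1.7, -0.2, -0.4]
gripper_width: 0.0
```

```bash
python3 -m creep '[{"delta_pos":[14.8,0,28.3],"rot":[0,0,0],"jaw":0},{"delta_pos":[14.8,0,28.3],"rot":[0,0,0],"jaw":0},{"delta_pos":[14.8,0,28.3],"rot":[0,0,0],"jaw":0},{"delta_pos":[14.8,0,28.3],"rot":[0,0,0],"jaw":0},{"delta_pos":[14.8,0,28.3],"rot":[0,0,0],"jaw":0},{"delta_pos":[14.8,0,28.3],"rot":[0,0,0],"jaw":0},{"delta_pos":[14.8,0,28.3],"rot":[0,0,0],"jaw":0},{"delta_pos":[14.8,0,28.3],"rot":[0,0,0],"jaw":0},{"delta_pos":[14.8,0,28.3],"rot":[0,0,0],"jaw":0},{"delta_pos":[0,0,0],"rot":[0,0,0],"jaw":0}]'; python3 -c "
from h import *
print(Rn.from_quat(arm.read_state()['ee_rot']).as_matrix().round(3))"
```

```text
clock: 3.27
position: [371.0, -99.3, 231.9]
ee_rot: [-0.706, -0.034, 0.032, 0.706]
contact_force: [0.4, -1.0, -0.8]
gripper_width: 0.0
[[ 0.996  0.003 -0.094]
 [ 0.094  0.     0.996]
 [ 0.003 -1.     0.   ]]
```

```bash
python3 -m creep '[{"delta_pos":[10,0,20.6],"rot":[0,0,0],"jaw":0},{"delta_pos":[10,0,20.6],"rot":[0,0,0],"jaw":0},{"delta_pos":[10,0,20.6],"rot":[0,0,0],"jaw":0},{"delta_pos":[10,0,20.6],"rot":[0,0,0],"jaw":0},{"delta_pos":[0,31,0],"rot":[0,0,0],"jaw":0},{"delta_pos":[0,31,0],"rot":[0,0,0],"jaw":0},{"delta_pos":[0,31,0],"rot":[0,0,0],"jaw":0},{"delta_pos":[0,31,0],"rot":[0,0,0],"jaw":0},{"delta_pos":[0,31,0],"rot":[0,0,0],"jaw":0},{"delta_pos":[0,31,0],"rot":[0,0,0],"jaw":0}]'
```

```text
clock: 4.1
position: [401.9, -17.3, 44.5]
ee_rot: [-0.706, -0.032, 0.03, 0.707]
contact_force: [0.6, 0.6, 0.3]
gripper_width: 0.1
```

```bash
python3 -m creep '[{"delta_pos":[3,0,0.5],"rot":[0,0,0],"jaw":0},{"delta_pos":[4,0,0.5],"rot":[0,0,0],"jaw":0},{"delta_pos":[4,0,0.5],"rot":[0,0,0],"jaw":0},{"delta_pos":[4,0,0.5],"rot":[0,0,0],"jaw":0},{"delta_pos":[4,0,0],"rot":[0,0,0],"jaw":0},{"delta_pos":[4,0,0],"rot":[0,0,0],"jaw":0},{"delta_pos":[5,0,0],"rot":[0,0,0],"jaw":0},{"delta_pos":[5,0,0],"rot":[0,0,0],"jaw":0},{"delta_pos":[5,0,0],"rot":[0,0,0],"jaw":0},{"delta_pos":[5,0,0],"rot":[0,0,0],"jaw":0}]'
```

```text
clock: 4.93
position: [444.7, -11.3, 45.4]
ee_rot: [0.706, 0.031, -0.031, -0.706]
contact_force: [-1.4, -0.6, 1.4]
gripper_width: -0.0
```

```bash
python3 -m creep '[{"delta_pos":[5,0,0],"rot":[0,0,0],"jaw":0},{"delta_pos":[5,0,0],"rot":[0,0,0],"jaw":0},{"delta_pos":[4,0,0],"rot":[0,0,0],"jaw":0},{"delta_pos":[4,0,0],"rot":[0,0,0],"jaw":0},{"delta_pos":[4,0,0],"rot":[0,0,0],"jaw":0},{"delta_pos":[3,0,0],"rot":[0,0,0],"jaw":0},{"delta_pos":[2,0,0],"rot":[0,0,0],"jaw":0},{"delta_pos":[2,0,0],"rot":[0,0,0],"jaw":0},{"delta_pos":[1,0,0],"rot":[0,0,0],"jaw":0},{"delta_pos":[0,0,0],"rot":[0,0,0],"jaw":0}]'
```

```text
clock: 5.77
position: [474.4, -8.7, 45.3]
ee_rot: [-0.706, -0.031, 0.031, 0.706]
contact_force: [-1.1, -0.0, -0.8]
gripper_width: -0.1
```

```bash
python3 -m creep '[{"delta_pos":[2,0,0],"rot":[0,0,0],"jaw":0},{"delta_pos":[2,0,0],"rot":[0,0,0],"jaw":0},{"delta_pos":[1,0,0],"rot":[0,0,0],"jaw":0},{"delta_pos":[1,0,0],"rot":[0,0,0],"jaw":0},{"delta_pos":[1,0,0],"rot":[0,0,0],"jaw":0},{"delta_pos":[1,0,0],"rot":[0,0,0],"jaw":0},{"delta_pos":[1,0,0],"rot":[0,0,0],"jaw":0},{"delta_pos":[1,0,0],"rot":[0,0,0],"jaw":0},{"delta_pos":[1,0,0],"rot":[0,0,0],"jaw":0},{"delta_pos":[0,0,0],"rot":[0,0,0],"jaw":0}]'
```

```text
clock: 6.6
position: [485.4, -7.7, 45.3]
ee_rot: [0.706, 0.031, -0.031, -0.706]
contact_force: [-0.2, 1.0, -0.7]
gripper_width: -0.0
```

```bash
python3 -m creep '[{"delta_pos":[0.5,0,0],"rot":[0,0,0],"jaw":0},{"delta_pos":[0.5,0,0],"rot":[0,0,0],"jaw":0},{"delta_pos":[0.5,0,0],"rot":[0,0,0],"jaw":0},{"delta_pos":[0.5,0,0],"rot":[0,0,0],"jaw":0},{"delta_pos":[0.5,0,0],"rot":[0,0,0],"jaw":0},{"delta_pos":[0.5,0,0],"rot":[0,0,0],"jaw":0},{"delta_pos":[0.5,0,0],"rot":[0,0,0],"jaw":0},{"delta_pos":[0.5,0,0],"rot":[0,0,0],"jaw":0},{"delta_pos":[0,0,0],"rot":[0,0,0],"jaw":0},{"delta_pos":[0,0,0],"rot":[0,0,0],"jaw":0}]'
```

```text
clock: 7.43
position: [487.3, -7.8, 45.1]
ee_rot: [0.707, 0.03, -0.032, -0.706]
contact_force: [-5.2, 1.1, 2.9]
gripper_width: 0.2
```

```bash
python3 -m creep '[{"delta_pos":[0.5,0,0],"rot":[0,0,0],"jaw":0},{"delta_pos":[0.5,0,0],"rot":[0,0,0],"jaw":0},{"delta_pos":[0,0,0],"rot":[0,0,0],"jaw":0},{"delta_pos":[-3,0,0],"rot":[0,0,0],"jaw":0},{"delta_pos":[-10,0,0],"rot":[0,0,0],"jaw":0},{"delta_pos":[-15,0,0],"rot":[0,0,0],"jaw":0},{"delta_pos":[-10,-20,0],"rot":[0,0,0],"jaw":0},{"delta_pos":[0,-40,0],"rot":[0,0,0],"jaw":0},{"delta_pos":[0,-40,0],"rot":[0,0,0],"jaw":0},{"delta_pos":[0,-40,0],"rot":[0,0,0],"jaw":0}]'; python3 -m creep '[{"delta_pos":[0,-30,0],"rot":[0,0,0],"jaw":0},{"delta_pos":[0,-30,0],"rot":[0,0,0],"jaw":0},{"delta_pos":[0,-25,0],"rot":[0,0,0],"jaw":0},{"delta_pos":[0,0,0],"rot":[0,0,0],"jaw":0},{"delta_pos":[0,0,0],"rot":[0,0,0],"jaw":0},{"delta_pos":[0,0,0],"rot":[0,0,0],"jaw":0},{"delta_pos":[0,0,0],"rot":[0,0,0],"jaw":0},{"delta_pos":[0,0,0],"rot":[0,0,0],"jaw":0},{"delta_pos":[0,0,0],"rot":[0,0,0],"jaw":0},{"delta_pos":[0,0,0],"rot":[0,0,0],"jaw":0}]'
python3 - <<'E'
from h import *
import cv2
a=arm.get_image("side")[130:290,240:440,::-1];b=arm.get_image("top")[110:270,220:420,::-1]
cv2.imwrite("pics/c1.png",np.vstack([cv2.resize(i,(400*2*3//4,240*2*3//5),interpolation=cv2.INTER_CUBIC) for i in(a,b)]))
for z in (228,231,234,237):
  print(z,back("top",(303.3,166.8),z).round(1),back("side",(338.5,170),z).round(1))
print(arm.read_state()["contact_force"])
E
```

```text
clock: 8.27
position: [452.1, -10.8, 187.3]
ee_rot: [0.706, 0.032, -0.031, -0.706]
contact_force: [0.6, 0.0, -0.1]
gripper_width: 0.0
clock: 9.1
position: [452.1, -10.7, 269.6]
ee_rot: [0.707, 0.031, -0.031, -0.706]
contact_force: [-0.0, -0.3, -0.3]
gripper_width: 0.0
228 [632.3   7.7 228. ] [636.   19.4 228. ]
231 [631.9   7.6 231. ] [634.5  14.4 231. ]
234 [631.5   7.5 234. ] [633.    9.4 234. ]
237 [631.1   7.4 237. ] [631.5   4.4 237. ]
[-0.56973359 -0.2349477  -0.20250354]
```

View pics/c1.png

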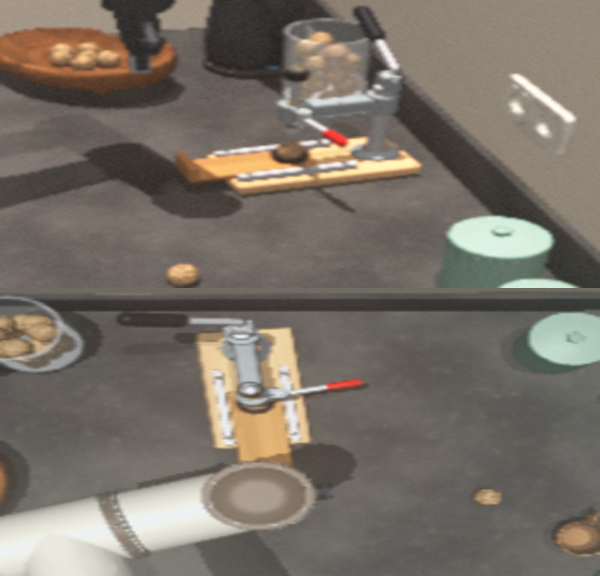

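The tray is in, with the nut in the cup under the nose. Next I go over the knob.

```bash
python3 -m creep '[{"delta_pos":[22,0,0.3],"rot":[0,0,0],"jaw":0},{"delta_pos":[22,0,0.3],"rot":[0,0,0],"jaw":0},{"delta_pos":[22,0,0.3],"rot":[0,0,0],"jaw":0},{"delta_pos":[22,0,0.3],"rot":[0,0,0],"jaw":0},{"delta_pos":[22,0,0.3],"rot":[0,0,0],"jaw":0},{"delta_pos":[22,0,0.3],"rot":[0,0,0],"jaw":0},{"delta_pos":[22,0,0.4],"rot":[0,0,0],"jaw":0},{"delta_pos":[22,0,0],"rot":[0,0,0],"jaw":0},{"delta_pos":[4.6,11,0],"rot":[0,0,0],"jaw":0},{"delta_pos":[0,11,0],"rot":[0,0,0],"jaw":0}]'
python3 - <<'E'
from h import *
import cv2
a=arm.get_image("side")[130:250,280:430,::-1]
cv2.imwrite("pics/c2.png",cv2.resize(a,(750,600),interpolation=cv2.INTER_CUBIC))
s=arm.read_state();print(s["position"].round(1) if hasattr(s["position"],"round") else s["position"],s["contact_force"])
print(proj("side",np.array(s["position"])))
E
```

```text
clock: 10.03
position: [633.0, 7.6, 246.7]
ee_rot: [-0.706, -0.031, 0.031, 0.706]
contact_force: [0.1, 0.2, -0.6]
gripper_width: 0.0
[630.2   7.5 243.5] [-0.56852004 -0.42207983 -3.22650583]
[337.97868578 167.92192088]
```

View pics/c2.png

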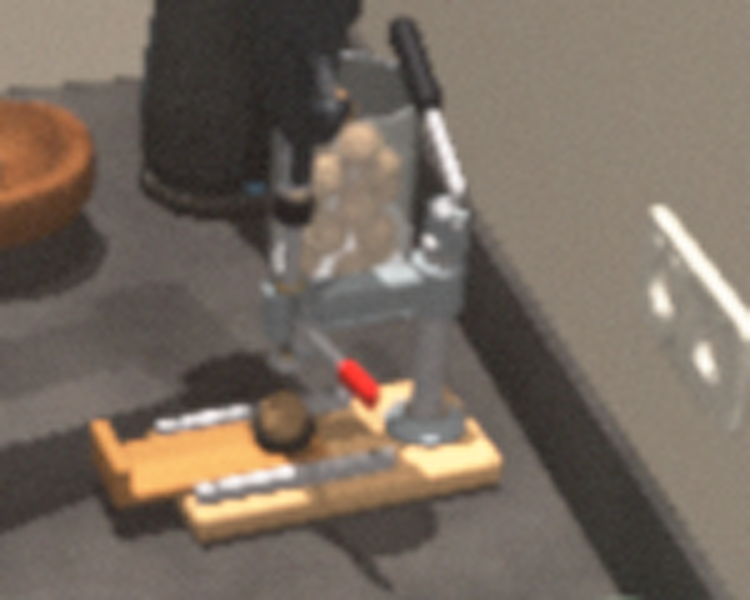

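```bash
python3 -m creep '[{"delta_pos":[2,1,0],"rot":[0,0,0],"jaw":0},{"delta_pos":[0,1,0],"rot":[0,0,0],"jaw":0},{"delta_pos":[0,1,0],"rot":[0,0,0],"jaw":0},{"delta_pos":[0,1,0],"rot":[0,0,0],"jaw":0},{"delta_pos":[0,1,0],"rot":[0,0,0],"jaw":0},{"delta_pos":[0,1,0],"rot":[0,0,0],"jaw":0},{"delta_pos":[0,1,0],"rot":[0,0,0],"jaw":0},{"delta_pos":[0,1,0],"rot":[0,0,0],"jaw":0},{"delta_pos":[0,1,0],"rot":[0,0,0],"jaw":0},{"delta_pos":[0,1,0],"rot":[0,0,0],"jaw":0}]'
```

```text
clock: 10.92
position: [633.9, 7.6, 238.5]
ee_rot: [-0.706, -0.031, 0.031, 0.706]
contact_force: [-0.3, -0.4, 1.3]
gripper_width: 0.1
```

```bash
python3 -m creep '[{"delta_pos":[0,1,0],"rot":[0,0,0],"jaw":0},{"delta_pos":[0,1,0],"rot":[0,0,0],"jaw":0},{"delta_pos":[0,0.5,0],"rot":[0,0,0],"jaw":0},{"delta_pos":[0,0.5,0],"rot":[0,0,0],"jaw":0},{"delta_pos":[0,0.5,0],"rot":[0,0,0],"jaw":0},{"delta_pos":[0,0.5,0],"rot":[0,0,0],"jaw":0},{"delta_pos":[0,0.5,0],"rot":[0,0,0],"jaw":0},{"delta_pos":[0,0.5,0],"rot":[0,0,0],"jaw":0},{"delta_pos":[0,0,0],"rot":[0,0,0],"jaw":0},{"delta_pos":[0,0,0],"rot":[0,0,0],"jaw":0}]'
```

```text
clock: 11.75
position: [634.0, 7.6, 233.2]
ee_rot: [-0.706, -0.031, 0.031, 0.706]
contact_force: [-0.6, -0.4, 0.5]
gripper_width: -0.2
```

```bash
python3 -m creep '[{"delta_pos":[0,0.5,0],"rot":[0,0,0],"jaw":0},{"delta_pos":[0,0.5,0],"rot":[0,0,0],"jaw":0},{"delta_pos":[0,0.5,0],"rot":[0,0,0],"jaw":0},{"delta_pos":[0,0.5,0],"rot":[0,0,0],"jaw":0},{"delta_pos":[0,0.5,0],"rot":[0,0,0],"jaw":0},{"delta_pos":[0,0.5,0],"rot":[0,0,0],"jaw":0},{"delta_pos":[0,0.5,0],"rot":[0,0,0],"jaw":0},{"delta_pos":[0,0.5,0],"rot":[0,0,0],"jaw":0},{"delta_pos":[0,0,0],"rot":[0,0,0],"jaw":0},{"delta_pos":[0,0,0],"rot":[0,0,0],"jaw":0}]'
```

```text
clock: 12.58
position: [634.0, 7.6, 229.2]
ee_rot: [0.706, 0.031, -0.031, -0.706]
contact_force: [-0.7, 0.3, 1.0]
gripper_width: -0.1
```

```bash
python3 -m creep '[{"delta_pos":[0,0.5,0],"rot":[0,0,0],"jaw":0},{"delta_pos":[0,0.5,0],"rot":[0,0,0],"jaw":0},{"delta_pos":[0,0.5,0],"rot":[0,0,0],"jaw":0},{"delta_pos":[0,0.5,0],"rot":[0,0,0],"jaw":0},{"delta_pos":[0,0.5,0],"rot":[0,0,0],"jaw":0},{"delta_pos":[0,0.5,0],"rot":[0,0,0],"jaw":0},{"delta_pos":[0,0,0],"rot":[0,0,0],"jaw":0},{"delta_pos":[0,0,0],"rot":[0,0,0],"jaw":0},{"delta_pos":[0,0,0],"rot":[0,0,0],"jaw":0},{"delta_pos":[0,0,0],"rot":[0,0,0],"jaw":0}]'
```

```text
clock: 13.42
position: [634.0, 7.5, 226.2]
ee_rot: [0.706, 0.031, -0.031, -0.706]
contact_force: [-0.3, 0.4, 0.7]
gripper_width: -0.2
```

```bash
python3 -m creep '[{"delta_pos":[0,0.5,0],"rot":[0,0,0],"jaw":0},{"delta_pos":[0,0.5,0],"rot":[0,0,0],"jaw":0},{"delta_pos":[0,0.5,0],"rot":[0,0,0],"jaw":0},{"delta_pos":[0,0.5,0],"rot":[0,0,0],"jaw":0},{"delta_pos":[0,0.5,0],"rot":[0,0,0],"jaw":0},{"delta_pos":[0,0.5,0],"rot":[0,0,0],"jaw":0},{"delta_pos":[0,0,0],"rot":[0,0,0],"jaw":0},{"delta_pos":[0,0,0],"rot":[0,0,0],"jaw":0},{"delta_pos":[0,0,0],"rot":[0,0,0],"jaw":0},{"delta_pos":[0,0,0],"rot":[0,0,0],"jaw":0}]'
```

```text
clock: 14.25
position: [634.0, 7.6, 223.2]
ee_rot: [-0.706, -0.031, 0.031, 0.706]
contact_force: [0.6, -0.8, 0.8]
gripper_width: -0.1
```

```bash
python3 - <<'E'
from h import *
import cv2
a=arm.get_image("side")[130:250,280:430,::-1]
cv2.imwrite("pics/c3.png",cv2.resize(a,(750,600),interpolation=cv2.INTER_CUBIC))
E
```

```text
(no output)
```

View pics/c3.png

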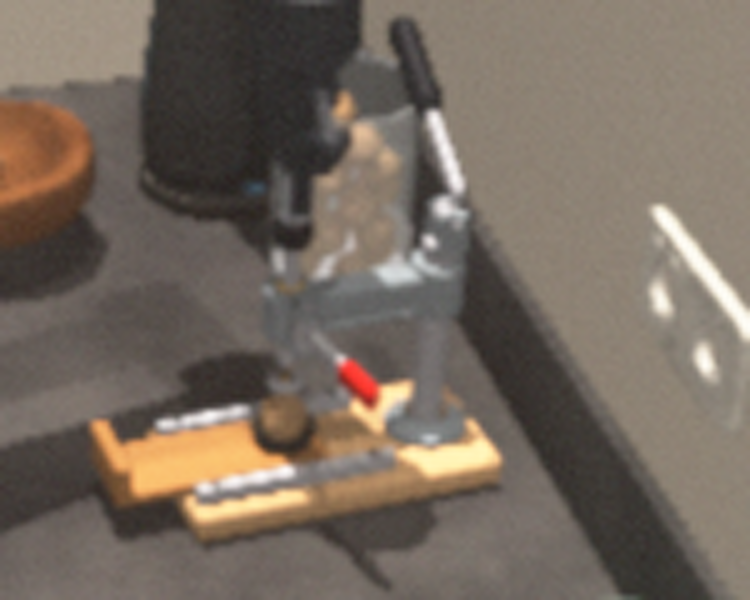

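The knob has followed the finger down. The foot's lower edge, at crop row 385, is close above the nut's top at about 393.

```bash
python3 -m creep '[{"delta_pos":[0,0.4,0],"rot":[0,0,0],"jaw":0},{"delta_pos":[0,0.4,0],"rot":[0,0,0],"jaw":0},{"delta_pos":[0,0.4,0],"rot":[0,0,0],"jaw":0},{"delta_pos":[0,0.4,0],"rot":[0,0,0],"jaw":0},{"delta_pos":[0,0.4,0],"rot":[0,0,0],"jaw":0},{"delta_pos":[0,0,0],"rot":[0,0,0],"jaw":0},{"delta_pos":[0,0,0],"rot":[0,0,0],"jaw":0},{"delta_pos":[0,0,0],"rot":[0,0,0],"jaw":0},{"delta_pos":[0,0,0],"rot":[0,0,0],"jaw":0},{"delta_pos":[0,0,0],"rot":[0,0,0],"jaw":0}]'
```

```text
clock: 15.13
position: [634.0, 7.6, 221.2]
ee_rot: [-0.706, -0.031, 0.031, 0.706]
contact_force: [0.5, -0.2, 1.3]
gripper_width: -0.1
```

```bash
python3 -m creep '[{"delta_pos":[0,0.4,0],"rot":[0,0,0],"jaw":0},{"delta_pos":[0,0.4,0],"rot":[0,0,0],"jaw":0},{"delta_pos":[0,0.4,0],"rot":[0,0,0],"jaw":0},{"delta_pos":[0,0.4,0],"rot":[0,0,0],"jaw":0},{"delta_pos":[0,0,0],"rot":[0,0,0],"jaw":0},{"delta_pos":[0,0,0],"rot":[0,0,0],"jaw":0},{"delta_pos":[0,0,0],"rot":[0,0,0],"jaw":0},{"delta_pos":[0,0,0],"rot":[0,0,0],"jaw":0},{"delta_pos":[0,0,0],"rot":[0,0,0],"jaw":0},{"delta_pos":[0,0,0],"rot":[0,0,0],"jaw":0}]'
```

```text
clock: 15.97
position: [634.0, 7.6, 219.6]
ee_rot: [-0.706, -0.031, 0.031, 0.706]
contact_force: [0.2, -1.1, 0.1]
gripper_width: 0.3
```

```bash
python3 -m creep '[{"delta_pos":[0,0.4,0],"rot":[0,0,0],"jaw":0},{"delta_pos":[0,0.4,0],"rot":[0,0,0],"jaw":0},{"delta_pos":[0,0.4,0],"rot":[0,0,0],"jaw":0},{"delta_pos":[0,0.4,0],"rot":[0,0,0],"jaw":0},{"delta_pos":[0,0,0],"rot":[0,0,0],"jaw":0},{"delta_pos":[0,0,0],"rot":[0,0,0],"jaw":0},{"delta_pos":[0,0,0],"rot":[0,0,0],"jaw":0},{"delta_pos":[0,0,0],"rot":[0,0,0],"jaw":0},{"delta_pos":[0,0,0],"rot":[0,0,0],"jaw":0},{"delta_pos":[0,0,0],"rot":[0,0,0],"jaw":0}]'
```

```text
clock: 16.8
position: [634.0, 7.6, 218.1]
ee_rot: [0.706, 0.031, -0.031, -0.706]
contact_force: [0.3, -0.9, 1.2]
gripper_width: -0.1
```

```bash
python3 -m creep '[{"delta_pos":[0,0.4,0],"rot":[0,0,0],"jaw":0},{"delta_pos":[0,0.4,0],"rot":[0,0,0],"jaw":0},{"delta_pos":[0,0.4,0],"rot":[0,0,0],"jaw":0},{"delta_pos":[0,0.4,0],"rot":[0,0,0],"jaw":0},{"delta_pos":[0,0,0],"rot":[0,0,0],"jaw":0},{"delta_pos":[0,0,0],"rot":[0,0,0],"jaw":0},{"delta_pos":[0,0,0],"rot":[0,0,0],"jaw":0},{"delta_pos":[0,0,0],"rot":[0,0,0],"jaw":0},{"delta_pos":[0,0,0],"rot":[0,0,0],"jaw":0},{"delta_pos":[0,0,0],"rot":[0,0,0],"jaw":0}]'
```

```text
clock: 17.63
position: [634.0, 7.6, 216.4]
ee_rot: [-0.706, -0.031, 0.031, 0.706]
contact_force: [0.8, -0.4, 2.2]
gripper_width: -0.1
```

```bash
python3 -m creep '[{"delta_pos":[0,0.4,0],"rot":[0,0,0],"jaw":0},{"delta_pos":[0,0.4,0],"rot":[0,0,0],"jaw":0},{"delta_pos":[0,0.4,0],"rot":[0,0,0],"jaw":0},{"delta_pos":[0,0,0],"rot":[0,0,0],"jaw":0},{"delta_pos":[0,0,0],"rot":[0,0,0],"jaw":0},{"delta_pos":[0,0,0],"rot":[0,0,0],"jaw":0},{"delta_pos":[0,0,0],"rot":[0,0,0],"jaw":0},{"delta_pos":[0,0,0],"rot":[0,0,0],"jaw":0},{"delta_pos":[0,0,0],"rot":[0,0,0],"jaw":0},{"delta_pos":[0,0,0],"rot":[0,0,0],"jaw":0}]'
```

```text
clock: 18.47
position: [634.0, 7.6, 215.3]
ee_rot: [-0.706, -0.031, 0.031, 0.706]
contact_force: [0.5, -0.4, 1.6]
gripper_width: -0.2
```

```bash
python3 -m creep '[{"delta_pos":[0,0.4,0],"rot":[0,0,0],"jaw":0},{"delta_pos":[0,0.4,0],"rot":[0,0,0],"jaw":0},{"delta_pos":[0,0.4,0],"rot":[0,0,0],"jaw":0},{"delta_pos":[0,0,0],"rot":[0,0,0],"jaw":0},{"delta_pos":[0,0,0],"rot":[0,0,0],"jaw":0},{"delta_pos":[0,0,0],"rot":[0,0,0],"jaw":0},{"delta_pos":[0,0,0],"rot":[0,0,0],"jaw":0},{"delta_pos":[0,0,0],"rot":[0,0,0],"jaw":0},{"delta_pos":[0,0,0],"rot":[0,0,0],"jaw":0},{"delta_pos":[0,0,0],"rot":[0,0,0],"jaw":0}]'
```

```text
clock: 19.3
position: [634.0, 7.5, 214.9]
ee_rot: [0.706, 0.031, -0.031, -0.706]
contact_force: [-0.4, 1.0, 5.6]
gripper_width: 0.3
```

Contact is made: 5.6 N on the knob, so roughly 4 N on the nut, held for about 0.6 s. I lift off and compute the lever path.

```bash
python3 -m creep '[{"delta_pos":[0,-0.5,0],"rot":[0,0,0],"jaw":0},{"delta_pos":[0,-0.5,0],"rot":[0,0,0],"jaw":0},{"delta_pos":[0,-1,0],"rot":[0,0,0],"jaw":0},{"delta_pos":[0,-2,0],"rot":[0,0,0],"jaw":0},{"delta_pos":[0,-6,0],"rot":[0,0,0],"jaw":0},{"delta_pos":[0,-15,0],"rot":[0,0,0],"jaw":0},{"delta_pos":[0,-15,0],"rot":[0,0,0],"jaw":0},{"delta_pos":[0,-10,0],"rot":[0,0,0],"jaw":0},{"delta_pos":[0,0,0],"rot":[0,0,0],"jaw":0},{"delta_pos":[0,0,0],"rot":[0,0,0],"jaw":0}]'
python3 - <<'E'
from h import *
import cv2
s=arm.read_state();R=Rn.from_quat(s["ee_rot"]).as_matrix()
yaw=np.arctan2(R[1,0],R[0,0]);print("yaw",yaw,s["position"])
o=np.array([632,7.])
c,si=np.cos(.0885),np.sin(.0885);M=np.array([[c,si],[-si,c]])
cur=M@(np.array(s["position"][:2])-o);print("cur cracker",cur.round(1))
prev=cur
for l in [-.1,.1,.25,.4,.55,.7,.85,1,1.15,1.3,1.4,1.5,1.6,1.7,1.8,1.9,1.95,2.0]:
    f=-np.pi/3-l;u=np.array([np.cos(f),np.sin(f)]);t=np.array([np.sin(f),-np.cos(f)])
    C=np.array([0,-31])+75*u-t*(6+11*abs(t[0])+14.5*abs(t[1]));print(l,C.round(1),"d",(C-prev).round(1),"world",(M.T@C+o).round(1));prev=C
for c in("top","side"):
  im=arm.get_image(c);q=proj(c,np.array([600,-30,130])).astype(int)
  cv2.imwrite(f"pics/d{c}.png",im[q[1]-60:q[1]+60,q[0]-75:q[0]+75,::-1])
cv2.imwrite("pics/d.png",np.vstack([cv2.resize(cv2.imread(f"pics/d{c}.png"),(375,300),interpolation=cv2.INTER_CUBIC) for c in("top","side")]))
E
```

```text
clock: 20.13
position: [634.0, 7.7, 264.4]
ee_rot: [-0.706, -0.031, 0.031, 0.707]
contact_force: [-0.3, 0.6, -0.3]
gripper_width: 0.3
yaw 0.08760945285638476 [633.98405331   7.70572651 264.41884395]
cur cracker [2.  0.5]
-0.1 [ 62.8 -78.2] d [ 60.8 -78.7] world [701.5 -65.4]
0.1 [ 50.9 -90.3] d [-11.9 -12.1] world [690.7 -78.5]
0.25 [ 40.  -97.7] d [-10.9  -7.3] world [680.5 -86.8]
0.4 [  27.8 -103.1] d [-12.2  -5.5] world [668.8 -93.3]
0.55 [  15.4 -106.4] d [-12.4  -3.3] world [656.7 -97.7]
0.7 [   5.9 -108.2] d [-9.5 -1.8] world [ 647.5 -100.3]
0.85 [  -4.1 -108.8] d [-10.   -0.6] world [ 637.5 -101.7]
1 [ -14.5 -107.9] d [-10.4   0.9] world [ 627.1 -101.8]
1.15 [ -25.  -105.5] d [-10.5   2.4] world [ 616.4 -100.3]
1.3 [ -35.4 -101.3] d [-10.4   4.2] world [605.7 -97.1]
1.4 [-42.2 -97.6] d [-6.7  3.8] world [598.6 -93.9]
1.5 [-48.6 -93. ] d [-6.4  4.5] world [591.8 -90. ]
1.6 [-54.6 -87.7] d [-6.   5.3] world [585.3 -85.2]
1.7 [-60.2 -81.6] d [-5.5  6.1] world [579.3 -79.6]
1.8 [-65.1 -74.8] d [-4.9  6.8] world [573.8 -73.3]
1.9 [-69.3 -67.4] d [-4.2  7.4] world [569.  -66.3]
1.95 [-71.1 -63.5] d [-1.8  3.9] world [566.8 -62.5]
2.0 [-72.6 -59.4] d [-1.6  4. ] world [564.9 -58.6]
```

View pics/d.png

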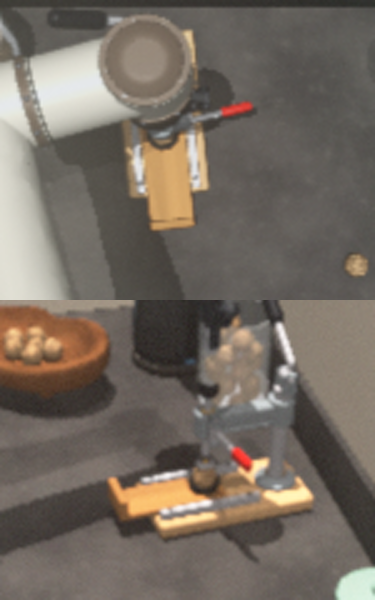

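The side view shows the foot on the nut, and the lever is still open. I place the finger behind the lever.

```bash
python3 -m creep '[{"delta_pos":[12.5,0,-25],"rot":[0,0,0],"jaw":0},{"delta_pos":[12.5,0,-25],"rot":[0,0,0],"jaw":0},{"delta_pos":[12.5,0,-25],"rot":[0,0,0],"jaw":0},{"delta_pos":[12.5,0,-25],"rot":[0,0,0],"jaw":0},{"delta_pos":[0,26,0],"rot":[0,0,0],"jaw":0},{"delta_pos":[0,26,0],"rot":[0,0,0],"jaw":0},{"delta_pos":[0,26,0],"rot":[0,0,0],"jaw":0},{"delta_pos":[0,26,0],"rot":[0,0,0],"jaw":0},{"delta_pos":[0,26,0],"rot":[0,0,0],"jaw":0},{"delta_pos":[0,0,0],"rot":[0,0,0],"jaw":0}]'
```

```text
clock: 21.07
position: [688.0, -87.5, 126.0]
ee_rot: [-0.706, -0.025, 0.036, 0.707]
contact_force: [-0.5, -0.3, -1.4]
gripper_width: -0.1
```

```bash
python3 -m creep '[{"delta_pos":[0,0,0],"rot":[0,0,0],"jaw":0},{"delta_pos":[0,0,0],"rot":[0,0,0],"jaw":0},{"delta_pos":[0,0,0],"rot":[0,0,0],"jaw":0},{"delta_pos":[0,0,0],"rot":[0,0,0],"jaw":0},{"delta_pos":[-4,0,-0.5],"rot":[0,0,0],"jaw":0},{"delta_pos":[-4,0,-0.5],"rot":[0,0,0],"jaw":0},{"delta_pos":[0,0,0],"rot":[0,0,0],"jaw":0},{"delta_pos":[0,0,0],"rot":[0,0,0],"jaw":0},{"delta_pos":[0,0,0],"rot":[0,0,0],"jaw":0},{"delta_pos":[0,0,0],"rot":[0,0,0],"jaw":0}]'; python3 -c "
from h import *
s=arm.read_state();print(Rn.from_quat(s['ee_rot']).as_matrix().round(3),s['joints'])"
```

```text
clock: 21.9
position: [684.7, -89.4, 134.2]
ee_rot: [0.706, 0.031, -0.031, -0.706]
contact_force: [-0.0, 0.5, -0.1]
gripper_width: -0.1
[[ 0.996  0.    -0.088]
 [ 0.088 -0.     0.996]
 [ 0.    -1.    -0.   ]] [ 1.03746263e-01  5.66677284e-01  5.83606560e-02  7.59129433e-05
 -1.06227485e+00 -1.58677115e+00]
```

```bash
python3 -m creep '[{"delta_pos":[-4.8,0,-0.9],"rot":[0,0,0],"jaw":0},{"delta_pos":[-4.8,0,-0.9],"rot":[0,0,0],"jaw":0},{"delta_pos":[-4.8,0,-0.9],"rot":[0,0,0],"jaw":0},{"delta_pos":[-4.8,0,-0.9],"rot":[0,0,0],"jaw":0},{"delta_pos":[-4.8,0,-0.9],"rot":[0,0,0],"jaw":0},{"delta_pos":[-4.8,0,-0.9],"rot":[0,0,0],"jaw":0},{"delta_pos":[-4.7,0,-0.9],"rot":[0,0,0],"jaw":0},{"delta_pos":[-4.7,0,-0.9],"rot":[0,0,0],"jaw":0},{"delta_pos":[-5,0,-0.3],"rot":[0,0,0],"jaw":0},{"delta_pos":[-5,0,-0.3],"rot":[0,0,0],"jaw":0}]'
```

```text
clock: 22.73
position: [636.9, -101.4, 134.2]
ee_rot: [0.706, 0.031, -0.031, -0.706]
contact_force: [-0.1, 0.4, 0.5]
gripper_width: 0.5
```

```bash
python3 -m creep '[{"delta_pos":[-5.2,0,0.4],"rot":[0,0,0],"jaw":0},{"delta_pos":[-5.2,0,0.4],"rot":[0,0,0],"jaw":0},{"delta_pos":[-5.2,0,1.2],"rot":[0,0,0],"jaw":0},{"delta_pos":[-5.2,0,1.2],"rot":[0,0,0],"jaw":0},{"delta_pos":[-5.2,0,2.1],"rot":[0,0,0],"jaw":0},{"delta_pos":[-5.2,0,2.1],"rot":[0,0,0],"jaw":0},{"delta_pos":[-3.4,0,1.9],"rot":[0,0,0],"jaw":0},{"delta_pos":[-3.4,0,1.9],"rot":[0,0,0],"jaw":0},{"delta_pos":[0,0,0],"rot":[0,0,0],"jaw":0},{"delta_pos":[0,0,0],"rot":[0,0,0],"jaw":0}]'
python3 - <<'E'
from h import *
import cv2
s=arm.read_state();o=np.array([632,7.]);c,si=np.cos(.0885),np.sin(.0885);M=np.array([[c,si],[-si,c]])
print(M@(np.array(s["position"][:2])-o))
L=[]
for c in("top","side"):
  im=arm.get_image(c);q=proj(c,np.array([600,-30,130])).astype(int)
  L.append(cv2.resize(im[q[1]-60:q[1]+60,q[0]-75:q[0]+75,::-1],(375,300),interpolation=cv2.INTER_CUBIC))
cv2.imwrite("pics/e.png",np.hstack(L))
E
```

```text
clock: 23.57
position: [598.1, -93.4, 134.1]
ee_rot: [-0.706, -0.031, 0.031, 0.706]
contact_force: [-0.2, -0.4, -0.0]
gripper_width: 0.2
[-42.64806841 -97.02797906]
```

View pics/e.png

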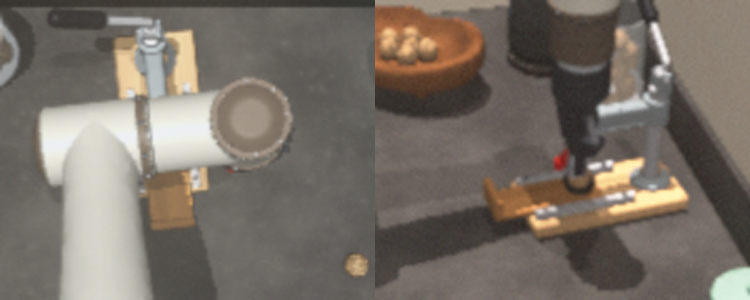

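The lever is swinging with the finger: the red grip shows just left of it at side crop (562,160). I continue more slowly into the bite.

```bash
python3 -m creep '[{"delta_pos":[-3.2,0,2.2],"rot":[0,0,0],"jaw":0},{"delta_pos":[-3.2,0,2.2],"rot":[0,0,0],"jaw":0},{"delta_pos":[-3,0,2.6],"rot":[0,0,0],"jaw":0},{"delta_pos":[-3,0,2.6],"rot":[0,0,0],"jaw":0},{"delta_pos":[-2.7,0,3],"rot":[0,0,0],"jaw":0},{"delta_pos":[-2.7,0,3],"rot":[0,0,0],"jaw":0},{"delta_pos":[-2.5,0,3.4],"rot":[0,0,0],"jaw":0},{"delta_pos":[-2.5,0,3.4],"rot":[0,0,0],"jaw":0},{"delta_pos":[0,0,0],"rot":[0,0,0],"jaw":0},{"delta_pos":[0,0,0],"rot":[0,0,0],"jaw":0}]'
```

```text
clock: 24.5
position: [573.4, -72.9, 134.1]
ee_rot: [-0.706, -0.031, 0.031, 0.706]
contact_force: [0.2, -0.6, -0.2]
gripper_width: -0.3
```

```bash
python3 -m creep '[{"delta_pos":[-1.4,0,2.4],"rot":[0,0,0],"jaw":0},{"delta_pos":[-1.4,0,2.4],"rot":[0,0,0],"jaw":0},{"delta_pos":[-1.4,0,2.4],"rot":[0,0,0],"jaw":0},{"delta_pos":[-1,0,2],"rot":[0,0,0],"jaw":0},{"delta_pos":[-0.9,0,2],"rot":[0,0,0],"jaw":0},{"delta_pos":[-0.5,0,1.5],"rot":[0,0,0],"jaw":0},{"delta_pos":[0,0,0],"rot":[0,0,0],"jaw":0},{"delta_pos":[0,0,0],"rot":[0,0,0],"jaw":0},{"delta_pos":[0,0,0],"rot":[0,0,0],"jaw":0},{"delta_pos":[0,0,0],"rot":[0,0,0],"jaw":0}]'
```

```text
clock: 25.33
position: [566.1, -61.2, 134.1]
ee_rot: [-0.706, -0.031, 0.031, 0.706]
contact_force: [0.8, 0.3, 0.1]
gripper_width: 0.3
```

```bash
python3 - <<'E'
from h import *
import cv2
im=arm.get_image("side");print(proj("side",np.array([566,-61,134])))
cv2.imwrite("pics/f.png",cv2.resize(im[160:250,270:390,::-1],(800,600),interpolation=cv2.INTER_CUBIC))
for c in("side","top"):
  for l in(1.3,1.5,1.7,1.95):
    f=-np.pi/3-l+.0885;p=np.array([634.7,-24])
    print(c,l,[proj(c,np.r_[p+r*np.array([np.cos(f),np.sin(f)]),149]).round(1) for r in(50,92)])
E
```

```text
[323.45841309 208.31794696]
side 1.3 [array([334.4, 203.6]), array([329.1, 210. ])]
side 1.5 [array([331.9, 202.7]), array([324.3, 208.2])]
side 1.7 [array([329.6, 201.5]), array([320.2, 206. ])]
side 1.95 [array([327.5, 199.8]), array([316.4, 202.7])]
top 1.3 [array([325.3, 178.7]), array([335.1, 186.6])]
top 1.5 [array([323.2, 180.8]), array([331.2, 190.5])]
top 1.7 [array([320.7, 182.4]), array([326.6, 193.6])]
top 1.95 [array([317.2, 183.8]), array([320.1, 196. ])]
```

View pics/f.png

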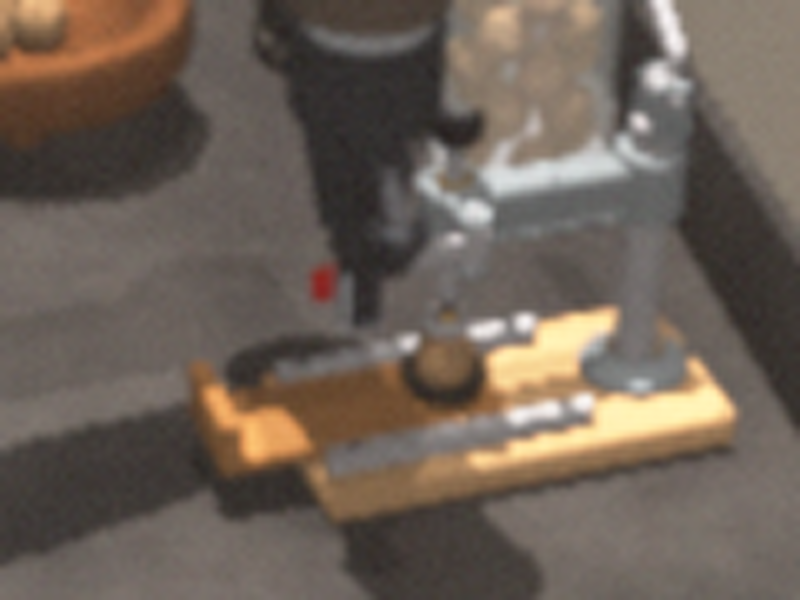

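The red tip at px (318,203) matches the shut prediction of (316,203). I push gently to confirm the stop.

```bash
python3 -m creep '[{"delta_pos":[0,0,0.6],"rot":[0,0,0],"jaw":0},{"delta_pos":[0,0,0.6],"rot":[0,0,0],"jaw":0},{"delta_pos":[0,0,0.6],"rot":[0,0,0],"jaw":0},{"delta_pos":[0,0,0.6],"rot":[0,0,0],"jaw":0},{"delta_pos":[0,0,0.6],"rot":[0,0,0],"jaw":0},{"delta_pos":[0,0,0],"rot":[0,0,0],"jaw":0},{"delta_pos":[0,0,0],"rot":[0,0,0],"jaw":0},{"delta_pos":[0,0,0],"rot":[0,0,0],"jaw":0},{"delta_pos":[0,0,0],"rot":[0,0,0],"jaw":0},{"delta_pos":[0,0,0],"rot":[0,0,0],"jaw":0}]'
```

```text
clock: 26.22
position: [566.0, -60.5, 134.2]
ee_rot: [0.708, 0.031, -0.031, -0.705]
contact_force: [1.3, -10.0, -1.0]
gripper_width: -0.0
```

```bash
python3 -m creep '[{"delta_pos":[0,0,0.6],"rot":[0,0,0],"jaw":0},{"delta_pos":[0,0,0.6],"rot":[0,0,0],"jaw":0},{"delta_pos":[0,0,0.6],"rot":[0,0,0],"jaw":0},{"delta_pos":[0,0,0.6],"rot":[0,0,0],"jaw":0},{"delta_pos":[0,0,0.6],"rot":[0,0,0],"jaw":0},{"delta_pos":[0,0,0],"rot":[0,0,0],"jaw":0},{"delta_pos":[0,0,0],"rot":[0,0,0],"jaw":0},{"delta_pos":[0,0,0],"rot":[0,0,0],"jaw":0},{"delta_pos":[0,0,0],"rot":[0,0,0],"jaw":0},{"delta_pos":[0,0,0],"rot":[0,0,0],"jaw":0}]'
```

```text
clock: 27.05
position: [565.9, -60.1, 134.4]
ee_rot: [0.709, 0.031, -0.031, -0.704]
contact_force: [3.8, -20.0, -2.8]
gripper_width: -0.2
```

A firm stop: 20 N with 0.4 mm of motion. Now I back off and check.

```bash
python3 -m creep '[{"delta_pos":[0,0,-3],"rot":[0,0,0],"jaw":0},{"delta_pos":[0,0,-3],"rot":[0,0,0],"jaw":0},{"delta_pos":[0,0,-8],"rot":[0,0,0],"jaw":0},{"delta_pos":[0,0,-20],"rot":[0,0,0],"jaw":0},{"delta_pos":[0,0,-30],"rot":[0,0,0],"jaw":0},{"delta_pos":[0,-20,-30],"rot":[0,0,0],"jaw":0},{"delta_pos":[0,-35,-20],"rot":[0,0,0],"jaw":0},{"delta_pos":[0,-35,-20],"rot":[0,0,0],"jaw":0},{"delta_pos":[0,-35,-20],"rot":[0,0,0],"jaw":0},{"delta_pos":[0,0,0],"rot":[0,0,0],"jaw":0}]'
python3 -m creep '[{"delta_pos":[-20,0,-30],"rot":[0,0,0],"jaw":0},{"delta_pos":[-20,0,-30],"rot":[0,0,0],"jaw":0},{"delta_pos":[-20,0,-30],"rot":[0,0,0],"jaw":0},{"delta_pos":[-20,0,-30],"rot":[0,0,0],"jaw":0},{"delta_pos":[0,0,-30],"rot":[0,0,0],"jaw":0},{"delta_pos":[0,0,0],"rot":[0,0,0],"jaw":0},{"delta_pos":[0,0,0],"rot":[0,0,0],"jaw":0},{"delta_pos":[0,0,0],"rot":[0,0,0],"jaw":0},{"delta_pos":[0,0,0],"rot":[0,0,0],"jaw":0},{"delta_pos":[0,0,0],"rot":[0,0,0],"jaw":0}]'
python3 - <<'E'
from h import *
import cv2
im=arm.get_image("side");b=arm.get_image("top")
cv2.imwrite("pics/g.png",np.vstack([cv2.resize(im[165:245,270:390,::-1],(450,300),interpolation=cv2.INTER_CUBIC),cv2.resize(b[140:240,260:410,::-1],(450,300),interpolation=cv2.INTER_CUBIC)]))
E
```

```text
clock: 27.88
position: [582.6, -212.5, 267.7]
ee_rot: [0.708, 0.036, -0.025, -0.704]
contact_force: [1.4, -0.1, 1.4]
gripper_width: -0.3
clock: 28.72
position: [513.0, -363.8, 259.2]
ee_rot: [-0.706, -0.032, 0.032, 0.706]
contact_force: [-0.7, 0.4, 0.0]
gripper_width: -0.2
```

View pics/g.png

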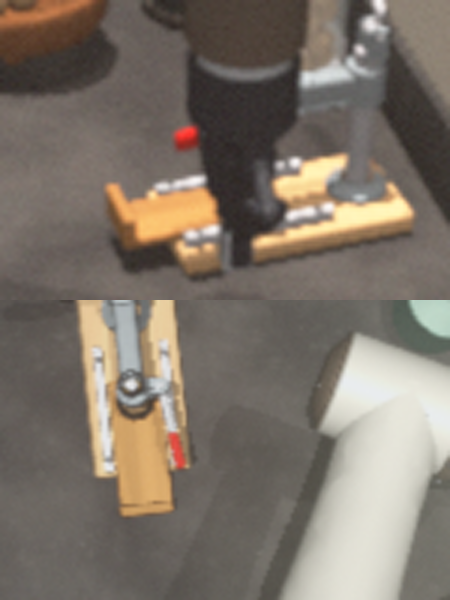

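The top view has the lever tip at (321,196), against a predicted (320,196) when shut, and the lip at (308,211). One clear side look, then I hand in.

```bash
python3 -m creep '[{"delta_pos":[-25,0,-20],"rot":[0,0,0],"jaw":0},{"delta_pos":[-25,0,-20],"rot":[0,0,0],"jaw":0},{"delta_pos":[-25,0,-20],"rot":[0,0,0],"jaw":0},{"delta_pos":[-25,0,-20],"rot":[0,0,0],"jaw":0},{"delta_pos":[-25,0,-20],"rot":[0,0,0],"jaw":0},{"delta_pos":[-25,0,-20],"rot":[0,0,0],"jaw":0},{"delta_pos":[0,0,0],"rot":[0,0,0],"jaw":0},{"delta_pos":[0,0,0],"rot":[0,0,0],"jaw":0},{"delta_pos":[0,0,0],"rot":[0,0,0],"jaw":0},{"delta_pos":[0,0,0],"rot":[0,0,0],"jaw":0}]'
python3 - <<'E'
from h import *
import cv2
im=arm.get_image("side")
cv2.imwrite("pics/h.png",cv2.resize(im[165:245,290:390,::-1],(750,600),interpolation=cv2.INTER_CUBIC))
print(proj("side",np.array([632,7,215])),proj("side",np.array([496.6,-5,62])),proj("top",np.array([496.6,-5,62])))
E
```

```text
clock: 29.65
position: [374.5, -497.0, 259.2]
ee_rot: [0.706, 0.032, -0.031, -0.706]
contact_force: [0.3, -0.3, -0.5]
gripper_width: 0.2
[338.1624676  175.24142255] [299.82172726 218.62503379] [308.58014664 211.41818313]
```

View pics/h.png

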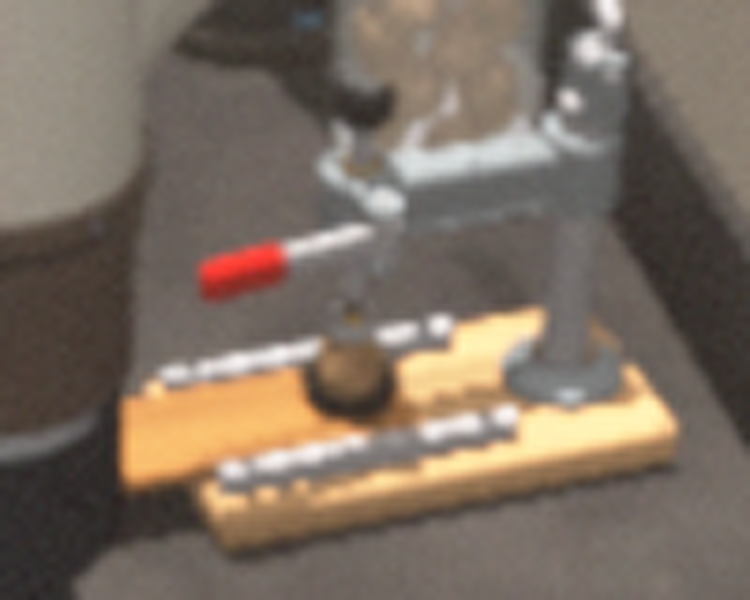

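The lever is shut, the foot sits on the nut in its cup, and the arm is clear. Handing in.

```bash
python3 -c "
from bench import arm
print(arm.job_done())"
```

```text
the job is handed in; nothing more can be done
None
```

The nutcracker is set up and handed in at about 30 s on the robot's clock; no verdict was reported.

- **Tray:** I pushed it by its lip to a firm stop, feeling about 5 N. The final top view puts the lip at (308, 211) px, against a predicted (309, 211) for fully home.
- **Ram:** I lowered it by the knob until the push rose to 5.6 N, which is about 4 N on the nut. It stayed there for about half a second with the clamp open, before I lifted off.
- **Clamp lever:** I swung it to its stop, where 20 N moved it only 0.4 mm. Its tip then showed at (321, 196) px, against a predicted (320, 196) when shut.
- **Last check:** the final side picture shows the lever shut, the foot on the nut in its cup, and the arm clear with contact readings near zero.

**What I could not confirm:**
- I could not measure the force between foot and nut after clamping, so that contact is judged from the picture.
- I felt no 4–8 N bite on the lever, only the firm stop; readings came only at the end of each move.
- I kept the arm away from the bowl, second walnut, cup and glass, but did not measure whether they had moved.

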